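# Walk a heat sink round to the drilling fence

### The job

The heavy finned heat sink stands askew in front of the drilling fence. Walk it round and forward with the fingertips, pushing the transistor side near one end and then near the other as needed, until its bare long side lies flat against the fence, with its whole length on the fence, and leave it there. Do not press on the transistors themselves (push on the clear metal beside them), do not tip or lift the heat sink, and leave the things around it where they are.

Things in the scene. Friction and masses are not known exactly. Their poses are not given: they have to be found in the camera images.
- heat_sink: Loose aluminium heat sink, 0.65-0.9 kg, 100 (own x) x 160 (y) x 50 mm high, fins up along y, on four rubber feet (x +-38, y +-22 mm): slides under 5-14 N of steady push, turns when pushed near an end. Origin: centre of the underside, at bench level. Long sides: plain upright walls, 3 to 50 mm up. -x side: four black transistors; +x side: bare, goes to the fence.
- transistors: Row of four black plastic transistors fixed to the -x side of the heat sink; same origin and axes as heat_sink. They stand out 5 mm (small screw heads 7 mm) and cover y from -44 to +44 mm, heights 14 to 45 mm with their legs. Not to be pressed.
- push_left (a point): Middle of the clear wall beside the transistors at the +y end of the heat sink's transistor side: x = -50, y = +64 mm, 25 mm up (clear from y = 44 to 80 mm). A push square to the wall here turns the heat sink clockwise from above; its middle moves on about 50 mm per rad of turn. Same axes as the heat sink.
- push_right (a point): The like point at the -y end: x = -50, y = -64 mm, 25 mm up. Same axes as the heat sink.
- back_left (a point): End of the heat sink's bare side: x = +50, y = +80 mm, 27.5 mm up. Same axes as the heat sink.
- back_right (a point): Other end of the bare side: x = +50, y = -80 mm, 27.5 mm up. Same axes as the heat sink.
- fence: Fixed straight aluminium bar screwed to the bench, 280 mm long (its y), 30 mm high, 18 mm thick, with two small screwed feet behind it (to 39 mm behind the face). Origin at bench level in the middle of its working face; x points from the face into the bar, away from the robot; z up.
- fence_face (a point): Middle of the fence's working face at bench level, same axes as the fence: the bare side lies on the face when its points have x = 0 here; the bar runs from y = -140 to +140 mm.
- iron_stand: Fixed soldering iron stand, right of the front of the work; keep the gripper and arm clear of it. It fills about 165 mm (world x) by 70 mm (world y) round its origin, up to 165 mm high at the iron. Origin at bench level. Left of the work a fixed open amplifier chassis, 115 mm high, reaches to about world y = 0.42: keep clear of it too.
- flux_pot: Bystander: round flux tub with a blue lid, 45 mm across, 23 mm high, loose. Origin: centre of underside.
- wire_spool: Bystander: small solder spool, 52 x 45 x 42 mm, loose. Origin: centre of underside.
- screw_cup: Bystander: small clear cup of screws, 58 mm across, 30 mm high, loose. Origin: centre of underside.
- cutters: Bystander: blue-handled side cutters lying flat, 125 mm (own x) x 38 x 11 mm, loose. Origin: centre of underside.

How it is judged:
By the outcome, as a careful person would: the job done as asked, in the order asked, and still so for the second after the job is handed in, with the robot touching nothing.
It also fails if it takes over 67 s, if anything falls off the work surface, if the arm or the gripper's body presses on something with over 40 N, if the wrist force passes 120 N, or if a joint passes its speed limit or range.

### The arm

A 6-joint arm with a two-finger parallel gripper is mounted at the origin on a cart in front of the work surface, level with it; the furniture and walls round the work are solid. World frame = base frame: x ahead of the robot, y to its left, z up, the work surface at z = 0. Lengths are in m, angles in rad, forces in N, time in s.
With the tool pointing down it reaches from about 0.35 to 0.975 m from the base axis. Payload 4.9 kg.
Tool frame: the origin (TCP) lies at the very end of the fingers, on their centre line; the grasp point (between the pads) lies 19 mm behind it (manip.grasp_offset is the distance from the TCP to the grasp point, in m); z points along the fingers, y is the line along which they close (so a half turn about z gives the same grasp; the last joint's range is limited). The gripper opens to 85 mm and grips with 20 to 120 N. Pads are 22 mm wide; open, the fingers measure 114 mm over their backs; the gripper's body (76 mm by 85 mm) begins 54 mm behind the grasp point. The pads swing forward as they close: fully open they stand 13 mm farther back than shut.
Start: joints at [-1.381, 0.053, 1.613, -0, 1.476, -0.119], TCP at [0.19, -0.595, 0.231] pointing down, gripper open.
Joint ranges: [-3.01, 3.01], [-1.01, 2.22], [0.06, 2.58], [-1.02, 4.17], [0.09, 2.62], [-3.14, 3.14]. Speed limits (rad/s): [2.57, 2.57, 3.14, 3.14, 3.14, 3.14].

### API

Orientations are given as a unit quaternion [w, x, y, z].
In Python, from plant import manip, eyes, job_done, models gives the robot as it stands.
- The arm moves only by the tool servo_tool, never from a script. Its argument "motion" is one flat list of numbers, 5 for each row, row after row: the opening, from -1 (shut) to 1 (fully open), then the shift along the tool's x, y, z normalised to -1 to 1, where 1 is 120 mm, then the turn about the tool's z normalised to -1 to 1, where 1 is 45 degrees. A call has 1 to 5 rows; each row is the pose to reach, as a shift and turn from the pose commanded when the call began, along the tool's axes at that moment; what a row does not reach only later rows make up. A row lasts 1/8 s, in which the tool goes at most 62.5 mm and 10.7 degrees, less where a joint would pass 70% of its speed; a pose out of reach is approached as far as the arm can. A call with a number of a shift or a turn outside -1 to 1 is refused whole. A call with a gripper value outside its range is refused whole. The fingers move at their own pace and stop on an object; the grip force is fixed at half the most. Time passes only in rows, so rows that repeat a pose let the fingers close. It gives the time, the measured TCP pose, the force, the opening and the grip force at its end, in the units of the state.
- manip.state(): the state, without advancing time (a new reading comes with each control period).
- eyes.grab_frame(name): name is "scene" or "top" or "wrist"; returns (picture, depth): 400x640x3 uint8, red, green, blue; 400x640 float32, m along the optical axis (not along the pixel's ray), 0 where there is no reading.
- eyes.camera_params(name): a dict with "fov_y" (degrees; the focal length in pixels is half the picture's height over the tangent of half this angle, whatever the lens; pixels are square), "cx", "cy" (the principal point, pixels), "pose" (4x4, takes a point from camera to world coordinates); the wrist camera has in their place "T_tool_cam" (4x4, takes a point from camera to tool coordinates, whose origin is the TCP and whose axes are the flange's). Camera axes: x right, y up, looking along -z (the intrinsics and any distortion apply to the point x, -y, -z); pixel columns grow to the right and rows downward; lengths in m; the calibration is good to about 2 mm. A picture is of the moment at which its call begins: read the wrist's pose just before it. camera_params takes no time and is no camera call.
- job_done(): hands the job in; it is judged then, once.
Trained networks look in the newest picture that a camera, given by its name, has taken for a name from the list of things; names that differ only in an ending like _2 or _b are one class to them, and where a whole thing is asked for, a point or a joint stands for the part that bears it (a point fixed in the world has none). Each returns a list of dicts, best first, with "p" (0 to 1); they miss things now and then, are a little off and sometimes report something else, mostly with a low value. They report only what shows in the picture. A call takes as long as a camera call.
- models.regions_of(camera, label): "mask" (400x640 bool, what is visible of it) and "pixel" ([column, row] in pixels, amid what is visible of it).
The state is a dict: "time": time; "joint_pos": joint angles; "joint_vel": joint speeds; "joint_efforts": joint torques, N m; "tool_pos": TCP position; "tool_rot": TCP orientation; "contact_force": force on the tool from outside, world axes, zero at the start; "ft_torque": the same for the moment, N m; "gripper_width": opening from 0.0 (shut) to 1.0 (fully open); "grasp_force": force on a finger pad.
Only numpy, scipy, OpenCV 4.12 (cv2) and the standard library are available. Lean on these libraries where they do the work, as an engineer would, in place of code of your own. Each camera call takes 0.05 s, during which the arm holds its last target. There are 200 camera calls.

## Working session

There is one attempt and no reset: what is moved stays moved. The work goes in short steps, Python scripts to look and compute and a tool call to move; the robot and the scene stay as the last step left them, time stands still between calls to the robot, and variables do not carry over. Pictures are saved under pics/ and viewed, at most 10 in all, crops included, and the job is handed in when it is done.

Besides the shell and the picture viewer there is one more tool, called by a JSON object that holds its "method" and its "body". servo_tool: Moves the arm, as the interface text tells. Its arguments: {"type":"object","properties":{"motion":{"type":"array","items":{"type":"number","minimum":-1,"maximum":1}}},"required":["motion"]}

```bash
mkdir -p pics
cat > h.py <<'E'
import numpy as np, cv2
from plant import manip, eyes, models
def grab(n):
    s=manip.state(); im,d=eyes.grab_frame(n); return s,im,d
def cloud(n,d):
    p=eyes.camera_params(n); f=200/np.tan(np.radians(p["fov_y"])/2)
    v,u=np.mgrid[:400,:640]
    X=np.stack([(u-p["cx"])/f*d,-(v-p["cy"])/f*d,-d,np.ones_like(d)],-1)
    return X@np.array(p["pose"]).T, p
E
python3 - <<'E'
from h import *
s,im,d=grab("top")
cv2.imwrite("pics/top.png",im[...,::-1])
X,p=cloud("top",d); print({k:(v if k!="pose" else np.round(v,3)) for k,v in p.items()})
for l in ["heat_sink","transistors","fence","iron_stand","flux_pot","wire_spool","screw_cup","cutters"]:
    for r in models.regions_of("top",l)[:1]:
        m=r["mask"]&(d>0); P=X[m][:,:3]
        print(l,round(r["p"],2),r["pixel"],np.round(np.median(P,0),3),np.round(np.percentile(P,2,axis=0),3),np.round(np.percentile(P,98,axis=0),3))
print(manip.state())
E
```

```text
{'fov_y': 55.04003794593346, 'cx': 322.095019725749, 'cy': 196.51740896495073, 'pose': array([[ 0.027,  0.988, -0.154,  0.362],
       [-1.   ,  0.029,  0.011,  0.248],
       [ 0.015,  0.154,  0.988,  0.898],
       [ 0.   ,  0.   ,  0.   ,  1.   ]])}
heat_sink 0.98 [305.1, 191.9] [0.505 0.273 0.037] [0.43  0.203 0.009] [0.583 0.342 0.051]
fence 0.6 [317.7, 129.8] [0.64  0.258 0.028] [0.63  0.129 0.001] [0.669 0.391 0.033]
flux_pot 0.88 [416.9, 189.3] [0.525 0.022 0.022] [0.506 0.001 0.016] [0.546 0.042 0.025]
wire_spool 0.59 [430.7, 131.9] [ 0.657 -0.016  0.028] [ 0.65  -0.035  0.   ] [0.675 0.005 0.033]
screw_cup 0.84 [225.0, 153.7] [0.593 0.474 0.008] [ 0.564  0.445 -0.002] [0.616 0.497 0.03 ]
cutters 0.74 [244.4, 263.6] [0.333 0.404 0.01 ] [ 0.31   0.343 -0.   ] [0.345 0.451 0.013]
{'time': 0.45, 'joint_pos': array([-1.38101788e+00,  5.27322317e-02,  1.61302290e+00, -2.76990249e-05,
        1.47598497e+00, -1.19028261e-01]), 'joint_vel': array([-2.55841425e-05, -1.35162157e-05, -1.59825588e-03, -2.10883822e-03,
        5.99117356e-04,  1.06869786e-03]), 'joint_efforts': array([ 5.92120996e-04, -3.93116069e+01, -3.69914854e+01, -4.26007568e-05,
        1.74081782e-03,  1.17657402e-05]), 'tool_pos': array([ 0.18991441, -0.5953754 ,  0.23121007]), 'tool_rot': array([-7.31929710e-05,  9.88103261e-01,  1.53791873e-01, -1.63861342e-05]), 'contact_force': array([ 0.39967906,  0.58745745, -0.49201384]), 'ft_torque': array([ 0.02359433,  0.02450717, -0.00303787]), 'grasp_force': 0.0, 'gripper_width': 0.9997986266109415}
```

View pics/top.png

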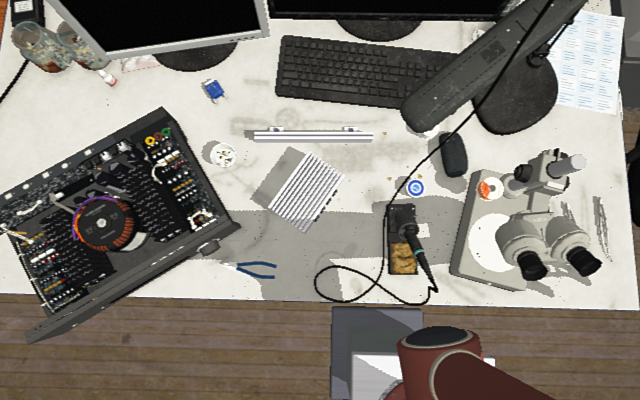

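Run:
```python
from h import *
s,im,d=grab("top")
cv2.imwrite("pics/crop.png",cv2.resize(im[110:290,215:445,::-1],None,fx=3.3,fy=3.3,interpolation=cv2.INTER_CUBIC))
X,p=cloud("top",d)
r=models.regions_of("top","heat_sink")[0]
m=r["mask"]&(d>0)
for zlo in(0.03,0.045): 
    P=X[m][:,:3]; P=P[(P[:,2]>zlo)&(P[:,2]<0.06)]
    R=cv2.minAreaRect(P[:,:2].astype(np.float32)*1000); print(zlo,len(P),R,np.round(cv2.boxPoints(R)))
f=models.regions_of("top","fence")[0]["mask"]&(d>0); P=X[f][:,:3]; P=P[(P[:,2]>.024)]
print(cv2.minAreaRect(P[:,:2].astype(np.float32)*1000),np.round(cv2.boxPoints(cv2.minAreaRect(P[:,:2].astype(np.float32)*1000))))
# iron region: heights
A=X[195:290,380:445][(d[195:290,380:445]>0)]; A=A[A[:,2]>.03]
print(A.min(0),A.max(0))
```

```text
0.03 1867 ((505.1612548828125, 271.2281494140625), (105.4639663696289, 157.82276916503906), 56.11872863769531) [[410. 271.]
 [541. 183.]
 [600. 271.]
 [469. 359.]]
0.045 1210 ((505.46197509765625, 272.1664733886719), (102.64889526367188, 156.6207733154297), 56.53232192993164) [[412. 273.]
 [542. 186.]
 [599. 272.]
 [468. 358.]]
((642.4129638671875, 260.40130615234375), (18.253704071044922, 278.00726318359375), 1.9684011936187744) [[629. 399.]
 [638. 121.]
 [656. 122.]
 [647. 400.]]
[0.29973204 0.00436622 0.03000112 1.        ] [0.48380221 0.08502284 0.19287595 1.        ]
```

View pics/crop.png

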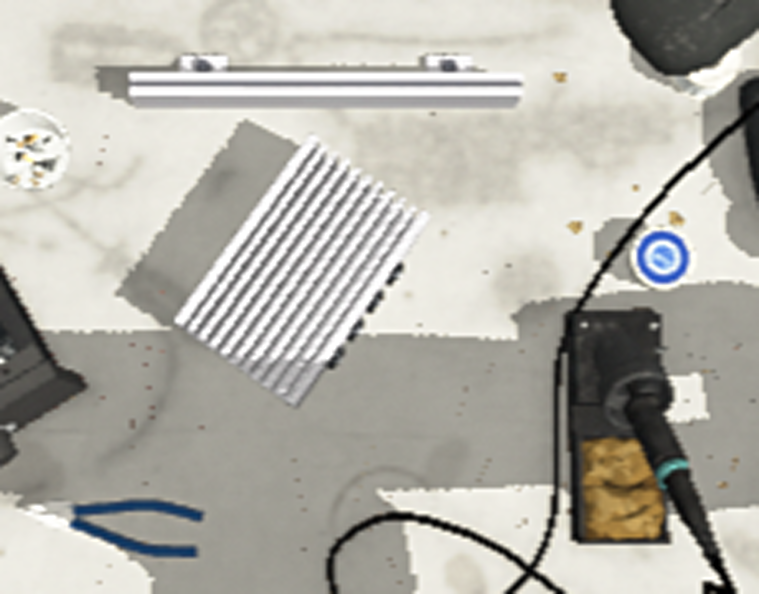

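```bash
cat >> h.py <<'E'
def yaw():
    s=manip.state(); w,x,y,z=s["tool_rot"]; return np.degrees(np.arctan2(2*(x*y+w*z),w*w+x*x-y*y-z*z)), s["tool_pos"]
def to(x,y,z,yw):
    "shift (mm) along tool axes and turn (deg) to a pose"
    a,p=yaw(); t=np.radians(a); e=(np.array([x,y,z])-p*1000)
    X=np.array([np.cos(t),np.sin(t),0]);Y=np.array([np.sin(t),-np.cos(t),0])
    v=np.array([e@X,e@Y,-e[2]]); dt=-((yw-a+180)%360-180)
    print("mm",v.round(1),"deg",round(dt,1),"norm",(v/120).round(3),round(dt/45,3))
E
python3 - <<'E'
from h import *
s,im,d=grab("top"); X,p=cloud("top",d); P=X[d>0][:,:3]
for x in np.arange(0,.75,.075):
    print(round(x,3),[round(float(q[:,2].max()),2) if len(q:=P[(abs(P[:,0]-x-.037)<.0375)&(abs(P[:,1]-y)<.0375)]) else None for y in np.arange(-.6,.46,.075)])
print(np.round(eyes.camera_params("wrist")["T_tool_cam"],3)); to(402,233,300,146.4)
E
```

```text
0.0 [-0.74, -0.74, -0.74, -0.75, None, None, None, None, None, 0.02, 0.0, -0.74, -0.74, -0.74, -0.74]
0.075 [-0.74, -0.74, -0.74, -0.74, -0.74, -0.74, 0.0, -0.41, -0.2, 0.27, 0.01, -0.74, -0.74, -0.74, -0.74]
0.15 [-0.74, -0.74, -0.74, -0.74, -0.74, -0.74, -0.01, -0.64, 0.31, 0.48, -0.01, -0.74, -0.74, -0.74, -0.74]
0.225 [None, 0.0, 0.0, 0.0, 0.0, 0.02, 0.0, 0.0, 0.51, 0.5, 0.01, 0.01, 0.0, 0.0, 0.0]
0.3 [None, 0.0, 0.0, 0.0, 0.0, 0.26, 0.27, 0.26, 0.19, 0.16, 0.01, 0.01, 0.0, 0.01, 0.08]
0.375 [None, 0.0, 0.01, 0.0, None, 0.26, 0.25, 0.24, 0.13, 0.13, 0.01, 0.05, 0.05, 0.0, 0.12]
0.45 [None, 0.0, 0.01, 0.01, 0.01, 0.28, 0.28, 0.08, 0.05, 0.07, 0.0, 0.05, 0.05, 0.05, 0.05]
0.525 [None, 0.0, 0.0, 0.0, 0.0, 0.28, 0.28, 0.09, 0.17, 0.24, 0.0, 0.05, 0.05, 0.0, 0.03]
0.6 [None, 0.0, 0.0, 0.0, 0.0, 0.02, 0.02, 0.36, 0.33, 0.26, 0.03, 0.03, 0.03, 0.03, 0.03]
0.675 [None, 0.0, 0.0, 0.0, 0.02, 0.03, 0.31, 0.44, 0.29, 0.26, 0.02, 0.02, 0.02, 0.02, 0.01]
[[ 0.     0.944  0.329  0.084]
 [ 1.    -0.001  0.    -0.002]
 [ 0.001  0.329 -0.944 -0.143]
 [ 0.     0.     0.     1.   ]]
mm [ 453.8 -724.8  -68.6] deg -128.7 norm [ 3.782 -6.04  -0.572] -2.86
```

{"method": "servo_tool", "body": {"motion": [-1, 0, 0, -0.5, 0, -1, 0, -0.1, -1, 0, -1, 0.4, -0.5, -1, 0, -1, 0.9, -1, -1, 0]}}

```text
time: 1.15
tool_pos: [0.244, -0.4722, 0.3528]
tool_rot: [0.001, 0.988, 0.153, 0.0]
contact_force: [0.4, -0.1, 0.0]
gripper_width: 0.145
grasp_force: 0.0
```

{"method": "servo_tool", "body": {"motion": [-1, 0.2, -0.3, -0.4, 0, -1, 0.4, -0.65, -0.6, 0, -1, 0.6, -1, -0.6, 0]}}

```text
time: 1.52
tool_pos: [0.2762, -0.3356, 0.4267]
tool_rot: [0.003, 0.988, 0.154, 0.001]
contact_force: [0.5, 0.4, -0.1]
gripper_width: -0.002
grasp_force: 0.0
```

{"method": "servo_tool", "body": {"motion": [-1, 0.3, -0.33, 0, 0, -1, 0.6, -0.66, 0, 0, -1, 0.9, -1, 0, 0]}}

```text
time: 1.9
tool_pos: [0.3424, -0.188, 0.4236]
tool_rot: [0.0, 0.988, 0.153, 0.0]
contact_force: [0.6, 0.2, 0.7]
gripper_width: 0.002
grasp_force: 0.0
```

{"method": "servo_tool", "body": {"motion": [-1, 0.17, -0.33, 0, 0, -1, 0.33, -0.66, 0, 0, -1, 0.5, -1, 0, 0]}}

```text
time: 2.28
tool_pos: [0.3628, -0.0556, 0.4236]
tool_rot: [0.0, 0.988, 0.154, 0.001]
contact_force: [0.6, 0.5, 1.0]
gripper_width: -0.001
grasp_force: 0.0
```

{"method": "servo_tool", "body": {"motion": [-1, 0.17, -0.33, 0, -0.2, -1, 0.33, -0.66, 0, -0.4, -1, 0.5, -1, 0, -0.6, -1, 0.5, -1, 0, -0.86, -1, 0.5, -1, 0, -0.86]}}

```text
time: 2.9
tool_pos: [0.3835, 0.076, 0.4234]
tool_rot: [0.0, 0.881, 0.473, 0.0]
contact_force: [0.2, 0.3, -0.4]
gripper_width: -0.003
grasp_force: 0.0
```

Run:
```python
from h import *
print(yaw()); to(396,226,200,56.4)
```

```text
(np.float64(56.40149851283676), array([0.38345767, 0.07604841, 0.42342253]))
mm [131.8 -72.5 223.4] deg 0.0 norm [ 1.099 -0.604  1.862] 0.0
```

{"method": "servo_tool", "body": {"motion": [-1, 0.4, -0.25, 0.1, 0, -1, 0.8, -0.5, 0.3, 0, -1, 1, -0.6, 0.7, 0, -1, 1, -0.6, 1, 0]}}

```text
time: 3.4
tool_pos: [0.3896, 0.2161, 0.3012]
tool_rot: [-0.0, 0.882, 0.472, -0.001]
contact_force: [-1.1, -0.4, 0.5]
gripper_width: -0.0
grasp_force: 0.0
```

Run:
```python
from h import *
to(398,230,15,56.4)
s,im,d=grab("wrist"); cv2.imwrite("pics/w1.png",im[...,::-1])
```

```text
mm [ 16.2  -0.7 286.2] deg -0.1 norm [ 0.135 -0.006  2.385] -0.002
```

View pics/w1.png

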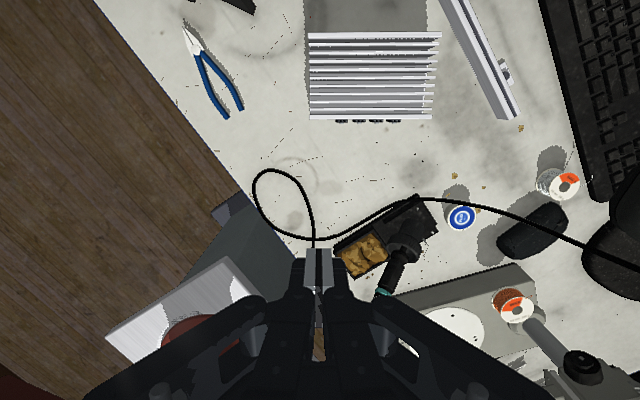

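{"method": "servo_tool", "body": {"motion": [-1, 0, 0, 0.5, 0, -1, 0, 0, 1, 0, -1, 0.05, 0, 1, 0]}}

```text
time: 3.82
tool_pos: [0.3898, 0.2183, 0.1778]
tool_rot: [-0.001, 0.882, 0.471, -0.006]
contact_force: [-0.1, 0.1, -0.1]
gripper_width: -0.004
grasp_force: 0.0
```

{"method": "servo_tool", "body": {"motion": [-1, 0, 0, 0.5, 0, -1, 0, 0, 1, 0, -1, 0, 0, 1, 0]}}

```text
time: 4.2
tool_pos: [0.3925, 0.2197, 0.0624]
tool_rot: [-0.0, 0.882, 0.472, -0.003]
contact_force: [0.2, -0.3, 0.5]
gripper_width: -0.002
grasp_force: 0.0
```

Run:
```python
from h import *
to(398,230,15,56.4)
s,im,d=grab("top")
X,p=cloud("top",d)
m=models.regions_of("top","heat_sink")[0]["mask"]&(d>0)
P=X[m][:,:3]; P=P[(P[:,2]>.045)&(P[:,2]<.056)]
print(cv2.minAreaRect(P[:,:2].astype(np.float32)*1000))
```

```text
mm [11.6 -1.1 47.4] deg -0.1 norm [ 0.097 -0.009  0.395] -0.002
((505.18756103515625, 273.052490234375), (102.2542495727539, 155.7875518798828), 56.065067291259766)
```

{"method": "servo_tool", "body": {"motion": [-1, 0, 0, 0.2, 0, -1, 0.1, 0, 0.4, 0, -1, 0.25, 0, 0.4, 0, -1, 0.33, 0, 0.4, 0, -1, 0.33, 0, 0.4, 0]}}

```text
time: 4.92
tool_pos: [0.4181, 0.2546, 0.0186]
tool_rot: [0.0, 0.881, 0.473, 0.003]
contact_force: [0.2, -0.1, -0.5]
gripper_width: -0.003
grasp_force: 0.0
```

{"method": "servo_tool", "body": {"motion": [-1, 0.05, 0, 0, 0, -1, 0.1, 0, 0, 0, -1, 0.1, 0, 0, 0]}}

```text
time: 5.3
tool_pos: [0.4213, 0.263, 0.0153]
tool_rot: [0.0, 0.881, 0.473, -0.001]
contact_force: [-2.4, -2.6, 2.1]
gripper_width: -0.002
grasp_force: 1.8
```

{"method": "servo_tool", "body": {"motion": [-1, 0.045, -0.01, 0, 0.05, -1, 0.09, -0.03, 0, 0.11, -1, 0.135, -0.05, 0, 0.16, -1, 0.18, -0.07, 0, 0.22]}}

```text
time: 5.8
tool_pos: [0.4263, 0.2854, 0.0151]
tool_rot: [0.0, 0.919, 0.394, -0.001]
contact_force: [-2.5, -3.1, 2.0]
gripper_width: 0.001
grasp_force: 1.9
```

```bash
cat >> h.py <<'E'
def pose(n=2):
    s,im,d=grab("top"); X,p=cloud("top",d)
    m=models.regions_of("top","heat_sink")[0]["mask"]&(d>0)
    P=X[m][:,:3]; P=P[(P[:,2]>.045)&(P[:,2]<.056)]
    (cx,cy),(w,h),a=cv2.minAreaRect(P[:,:2].astype(np.float32)*1000)
    if w>h: a-=90
    a=(a+60)%180-60   # own x yaw; own y long
    t=np.radians(a); _,tp=yaw(); e=tp[:2]*1000-[cx,cy]
    print("hs c",round(cx,1),round(cy,1),"yaw",round(a,1),"size",round(w),round(h),"n",len(P),"| tool own x,y",(e@[np.cos(t),np.sin(t)]).round(1),(e@[-np.sin(t),np.cos(t)]).round(1),"tool yaw",yaw()[0].round(1))
    for yo in(80,-80):
        c=np.array([cx,cy])+50*np.array([np.cos(t),np.sin(t)])+yo*np.array([-np.sin(t),np.cos(t)])
        # fence face line (629,399)-(638,121)
        n=np.array([278,9])/278.15; u=np.array([-9,278])/278.15; c0=np.array([633.5,260])
        print("  end",yo,"gap",((c0-c)@n).round(1),"along",((c-c0)@u).round(1))
E
python3 -c "
from h import *
pose()"
```

```text
hs c 514.2 279.1 yaw 42.4 size 100 156 n 614 | tool own x,y -60.1 64.3 tool yaw 46.5
  end 80 gap 132.6 along 116.2
  end -80 gap 28.6 along -5.3
```

{"method": "servo_tool", "body": {"motion": [-1, 0.045, -0.01, 0, 0.08, -1, 0.09, -0.025, 0, 0.16, -1, 0.14, -0.04, 0, 0.25, -1, 0.19, -0.06, 0, 0.33]}}

```text
time: 6.4
tool_pos: [0.4364, 0.307, 0.015]
tool_rot: [0.0, 0.962, 0.272, -0.001]
contact_force: [-3.6, -2.7, 2.6]
gripper_width: -0.002
grasp_force: 2.1
```

```bash
python3 -c "
from h import *
pose()"
```

```text
hs c 522.0 281.8 yaw 31.2 size 100 157 n 627 | tool own x,y -59.2 66.2 tool yaw 31.7
  end 80 gap 106.4 along 119.7
  end -80 gap 28.0 along -19.8
```

{"method": "servo_tool", "body": {"motion": [-1, 0.045, -0.012, 0, 0.06, -1, 0.09, -0.03, 0, 0.12, -1, 0.14, -0.05, 0, 0.19, -1, 0.19, -0.075, 0, 0.26]}}

```text
time: 7.0
tool_pos: [0.4514, 0.3267, 0.0149]
tool_rot: [0.0, 0.985, 0.173, -0.001]
contact_force: [-2.7, -2.1, 1.4]
gripper_width: -0.004
grasp_force: 1.5
```

```bash
python3 -c "
from h import *
pose()"
```

```text
hs c 529.7 283.8 yaw 19.2 size 100 156 n 606 | tool own x,y -58.9 66.5 tool yaw 20.0
  end 80 gap 79.1 along 118.4
  end -80 gap 31.4 along -34.4
```

{"method": "servo_tool", "body": {"motion": [-1, 0.045, -0.012, 0, 0.06, -1, 0.09, -0.03, 0, 0.12, -1, 0.14, -0.05, 0, 0.19, -1, 0.19, -0.075, 0, 0.26]}}

```text
time: 7.6
tool_pos: [0.4698, 0.343, 0.0151]
tool_rot: [0.0, 0.997, 0.072, -0.001]
contact_force: [-2.9, -2.3, 0.9]
gripper_width: 0.003
grasp_force: 1.6
```

{"method": "servo_tool", "body": {"motion": [-1, 0.045, -0.012, 0, 0.06, -1, 0.09, -0.03, 0, 0.12, -1, 0.14, -0.05, 0, 0.19, -1, 0.19, -0.075, 0, 0.26]}}

```text
time: 8.1
tool_pos: [0.4911, 0.3553, 0.0151]
tool_rot: [0.0, 1.0, -0.03, -0.001]
contact_force: [-2.3, -0.4, 1.3]
gripper_width: -0.001
grasp_force: 1.6
```

```bash
python3 -c "
from h import *
pose()"
```

```text
hs c 544.1 264.6 yaw -5.1 size 116 101 n 777 | tool own x,y -60.1 86.0 tool yaw -3.4
  end 80 gap 29.8 along 80.9
  end -80 gap 49.3 along -78.0
```

{"method": "servo_tool", "body": {"motion": [-1, 0.045, -0.01, 0, 0.07, -1, 0.09, -0.02, 0, 0.14, -1, 0.14, -0.035, 0, 0.2, -1, 0.18, -0.055, 0, 0.24]}}

```text
time: 8.7
tool_pos: [0.5132, 0.3607, 0.0152]
tool_rot: [0.0, 0.992, -0.124, -0.0]
contact_force: [-3.5, 0.6, 1.0]
gripper_width: 0.003
grasp_force: 1.7
```

{"method": "servo_tool", "body": {"motion": [-1, -0.1, 0, 0, 0, -1, -0.3, 0, 0, -0.1, -1, -0.5, 0, 0, -0.2, -1, -0.5, 0, -0.3, -0.2, -1, -0.5, 0, -0.6, -0.2]}}

```text
time: 9.32
tool_pos: [0.4544, 0.3753, 0.0875]
tool_rot: [0.0, 0.999, -0.045, -0.0]
contact_force: [1.2, 0.4, 0.5]
gripper_width: -0.002
grasp_force: 0.0
```

```bash
python3 -c "
from h import *
pose()
_,im,d=grab('top'); cv2.imwrite('pics/t3.png',cv2.resize(im[90:290,190:450,::-1],None,fx=3,fy=3))
print(manip.state()['tool_pos'])"
```

```text
hs c 552.7 282.0 yaw -16.3 size 157 103 n 1214 | tool own x,y -117.6 65.1 tool yaw -5.2
  end 80 gap 7.6 along 85.0
  end -80 gap 57.5 along -67.0
[0.45692217 0.3766665  0.09036897]
```

View pics/t3.png

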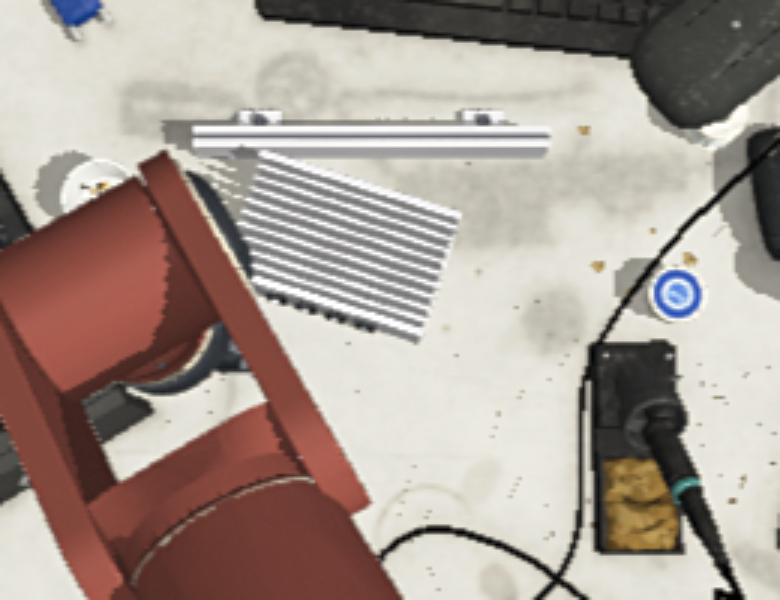

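```bash
python3 -c "
from h import *
to(440,246,90,-16.3)"
```

```text
mm [ -5.  131.7   0.4] deg 11.1 norm [-0.042  1.097  0.003] 0.247
```

{"method": "servo_tool", "body": {"motion": [-1, -0.04, 0.4, 0, 0, -1, -0.04, 0.8, 0, 0.1, -1, -0.04, 1, 0, 0.2, -1, -0.04, 1, 0, 0.25, -1, -0.04, 1, 0, 0.25]}}

```text
time: 10.1
tool_pos: [0.4388, 0.2558, 0.086]
tool_rot: [0.0, 0.99, -0.143, -0.001]
contact_force: [0.2, 0.5, -0.1]
gripper_width: 0.003
grasp_force: 0.0
```

```bash
python3 -c "
from h import *
pose();to(440,246,15,-16.3)"
```

```text
hs c 555.7 289.4 yaw -15.8 size 141 99 n 654 | tool own x,y -103.1 -63.6 tool yaw -16.4
  end 80 gap 4.8 along 93.0
  end -80 gap 53.5 along -59.5
mm [ 3.8  9.7 71.5] deg -0.1 norm [0.031 0.081 0.596] -0.003
```

{"method": "servo_tool", "body": {"motion": [-1, 0, 0.04, 0.3, 0, -1, 0, 0.085, 0.6, 0, -1, 0, 0.085, 0.6, 0, -1, 0.13, 0.085, 0.6, 0, -1, 0.25, 0.085, 0.6, 0]}}

```text
time: 10.82
tool_pos: [0.4685, 0.2387, 0.0176]
tool_rot: [-0.001, 0.99, -0.143, 0.002]
contact_force: [-0.1, -0.0, 0.6]
gripper_width: 0.001
grasp_force: 0.0
```

{"method": "servo_tool", "body": {"motion": [-1, 0.04, 0, 0, 0, -1, 0.08, 0, 0, 0, -1, 0.08, 0, 0, 0]}}

```text
time: 11.2
tool_pos: [0.4751, 0.2354, 0.0155]
tool_rot: [-0.0, 0.99, -0.144, 0.0]
contact_force: [-0.8, 0.3, 0.5]
gripper_width: -0.002
grasp_force: 0.0
```

```bash
python3 -c "
from h import *
pose()
s,im,d=grab('wrist'); cv2.imwrite('pics/w4.png',im[...,::-1])"
```

```text
hs c 556.1 294.7 yaw -16.0 size 132 103 n 588 | tool own x,y -62.2 -79.4 tool yaw -16.5
  end 80 gap 4.1 along 98.0
  end -80 gap 53.1 along -54.3
```

View pics/w4.png

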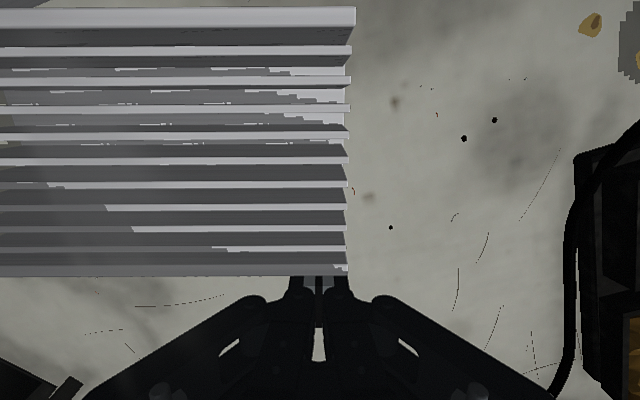

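{"method": "servo_tool", "body": {"motion": [-1, 0.045, 0.012, 0, -0.06, -1, 0.09, 0.03, 0, -0.12, -1, 0.14, 0.05, 0, -0.19, -1, 0.2, 0.075, 0, -0.26]}}

```text
time: 11.85
tool_pos: [0.4936, 0.2201, 0.015]
tool_rot: [0.0, 0.999, -0.041, -0.002]
contact_force: [-4.2, -0.2, 2.2]
gripper_width: -0.0
grasp_force: 1.9
```

```bash
python3 -c "
from h import *
pose()"
```

```text
hs c 559.6 296.5 yaw -5.5 size 124 103 n 596 | tool own x,y -57.3 -82.7 tool yaw -4.8
  end 80 gap 12.8 along 111.8
  end -80 gap 33.4 along -46.9
```

{"method": "servo_tool", "body": {"motion": [-1, 0.045, 0.012, 0, -0.06, -1, 0.09, 0.03, 0, -0.12, -1, 0.14, 0.05, 0, -0.19, -1, 0.19, 0.075, 0, -0.26]}}

```text
time: 12.45
tool_pos: [0.5159, 0.2093, 0.0147]
tool_rot: [-0.0, 0.998, 0.061, -0.001]
contact_force: [-2.4, -0.1, 0.4]
gripper_width: -0.002
grasp_force: 1.2
```

```bash
python3 -c "
from h import *
pose()"
```

```text
hs c 560.8 320.1 yaw 97.4 size 104 84 n 647 | tool own x,y -104.5 58.0 tool yaw 6.8
  end 80 gap 155.2 along 104.4
  end -80 gap -4.1 along 119.9
```

{"method": "servo_tool", "body": {"motion": [-1, 0.03, 0.01, 0, -0.04, -1, 0.06, 0.02, 0, -0.08, -1, 0.08, 0.025, 0, -0.1, -1, 0.08, 0.025, 0, -0.1]}}

```text
time: 13.05
tool_pos: [0.5254, 0.2069, 0.0149]
tool_rot: [0.0, 0.995, 0.099, -0.002]
contact_force: [-6.9, -3.1, 3.6]
gripper_width: 0.0
grasp_force: 3.9
```

{"method": "servo_tool", "body": {"motion": [-1, -0.2, 0, 0, 0, -1, -0.45, 0, 0, 0, -1, -0.45, 0, -0.3, 0, -1, -0.45, -0.3, -0.6, 0, -1, -0.45, -0.7, -0.6, 0]}}

```text
time: 13.68
tool_pos: [0.461, 0.281, 0.0922]
tool_rot: [-0.002, 0.995, 0.098, 0.005]
contact_force: [0.9, 0.7, -0.8]
gripper_width: -0.001
grasp_force: 0.0
```

```bash
python3 -c "
from h import *
pose()
s,im,d=grab('wrist'); cv2.imwrite('pics/w5.png',im[...,::-1]); print(s['tool_pos'])"
```

```text
hs c 599.0 290.6 yaw 11.7 size 42 157 n 393 | tool own x,y -139.6 21.1 tool yaw 11.6
  end 80 gap -2.1 along 119.1
  end -80 gap -29.5 along -38.6
[0.45806357 0.28287864 0.08926146]
```

View pics/w5.png

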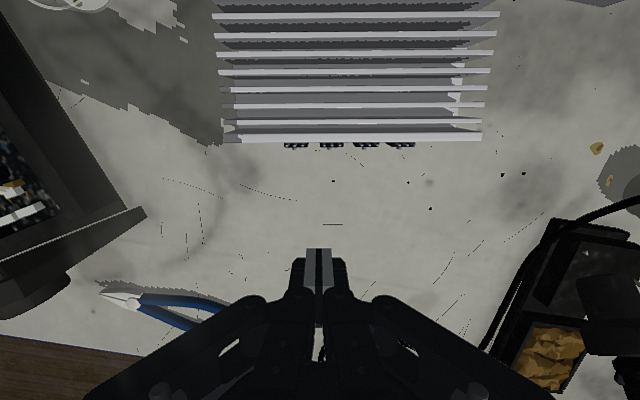

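{"method": "servo_tool", "body": {"motion": [-1, 0, -0.2, 0, 0, -1, 0, -0.38, 0.1, 0, -1, 0, -0.38, 0.4, 0, -1, 0.1, -0.38, 0.61, 0, -1, 0.3, -0.38, 0.61, 0]}}

```text
time: 14.45
tool_pos: [0.4816, 0.3289, 0.0104]
tool_rot: [0.001, 0.995, 0.099, -0.003]
contact_force: [-0.4, 0.0, 0.3]
gripper_width: -0.004
grasp_force: 0.0
```

{"method": "servo_tool", "body": {"motion": [-1, 0.05, 0, 0, 0, -1, 0.1, 0, 0, 0, -1, 0.1, 0, 0, 0]}}

```text
time: 14.82
tool_pos: [0.4959, 0.3331, 0.0146]
tool_rot: [-0.0, 0.995, 0.099, 0.0]
contact_force: [0.4, 0.2, 1.2]
gripper_width: -0.004
grasp_force: 0.0
```

```bash
python3 -c "
from h import *
s,im,d=grab('wrist'); cv2.imwrite('pics/w6.png',im[...,::-1])
e=s['tool_pos'][:2]*1000-[570.6,284.7]; t=np.radians(11.7); print(s['tool_pos'],e@[np.cos(t),np.sin(t)],e@[-np.sin(t),np.cos(t)])"
```

```text
[0.49591433 0.33310995 0.01457094] -63.31698902021677 62.54943534675497
```

View pics/w6.png

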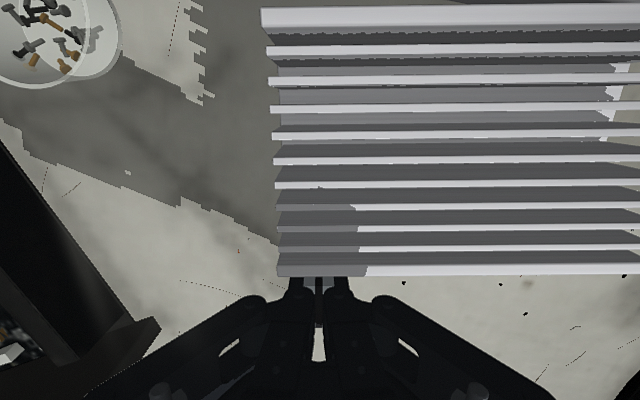

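{"method": "servo_tool", "body": {"motion": [-1, 0.05, -0.025, 0, 0.02, -1, 0.1, -0.055, 0, 0.08, -1, 0.15, -0.09, 0, 0.14, -1, 0.2, -0.12, 0, 0.19]}}

```text
time: 15.38
tool_pos: [0.5155, 0.352, 0.0139]
tool_rot: [0.001, 1.0, 0.024, -0.001]
contact_force: [-2.7, -2.0, 0.9]
gripper_width: 0.0
grasp_force: 1.3
```

{"method": "servo_tool", "body": {"motion": [-1, 0.03, -0.01, 0, 0.015, -1, 0.05, -0.015, 0, 0.03, -1, 0.05, -0.015, 0, 0.03]}}

```text
time: 15.75
tool_pos: [0.5195, 0.3543, 0.0138]
tool_rot: [0.0, 1.0, 0.013, -0.003]
contact_force: [-11.3, -0.7, 6.8]
gripper_width: -0.003
grasp_force: 5.4
```

```bash
python3 -c "
from h import *
pose()"
```

```text
hs c 575.1 267.0 yaw -3.2 size 115 102 n 683 | tool own x,y -60.5 84.0 tool yaw 1.5
  end 80 gap 1.2 along 84.1
  end -80 gap 15.5 along -75.3
```

{"method": "servo_tool", "body": {"motion": [-1, -0.15, 0, 0, 0, -1, -0.31, 0, -0.2, 0, -1, -0.31, 0.2, -0.6, 0, -1, -0.31, 0.6, -0.6, 0.1, -1, -0.31, 1, -0.6, 0.1]}}

```text
time: 16.48
tool_pos: [0.4893, 0.2325, 0.0876]
tool_rot: [-0.0, 1.0, -0.026, 0.002]
contact_force: [0.8, -0.4, 0.0]
gripper_width: -0.001
grasp_force: 0.0
```

```bash
python3 -c "
from h import *
pose();to(482,224,15,-3.2)"
```

```text
hs c 578.0 311.6 yaw -2.7 size 112 100 n 447 | tool own x,y -85.3 -85.8 tool yaw -3.2
  end 80 gap -2.4 along 129.2
  end -80 gap 10.4 along -30.3
mm [-6.3  6.3 71.4] deg -0.0 norm [-0.053  0.053  0.595] -0.0
```

{"method": "servo_tool", "body": {"motion": [-1, -0.05, 0.05, 0.3, 0, -1, -0.05, 0.05, 0.6, 0, -1, -0.05, 0.05, 0.6, 0, -1, 0.08, 0.05, 0.6, 0, -1, 0.16, 0.05, 0.6, 0]}}

```text
time: 17.2
tool_pos: [0.5103, 0.2269, 0.0166]
tool_rot: [-0.001, 1.0, -0.026, 0.002]
contact_force: [0.4, 0.2, -0.0]
gripper_width: -0.002
grasp_force: 0.0
```

{"method": "servo_tool", "body": {"motion": [-1, 0.05, 0, 0, -0.01, -1, 0.09, 0.015, 0, -0.04, -1, 0.13, 0.03, 0, -0.08, -1, 0.13, 0.03, 0, -0.08]}}

```text
time: 17.7
tool_pos: [0.5223, 0.2216, 0.0143]
tool_rot: [0.0, 1.0, 0.005, -0.0]
contact_force: [-3.6, -0.1, 2.8]
gripper_width: -0.0
grasp_force: 1.6
```

```bash
python3 -c "
from h import *
pose()"
```

```text
hs c 575.6 328.3 yaw 91.6 size 100 76 n 551 | tool own x,y -105.2 56.2 tool yaw 0.6
  end 80 gap 135.4 along 120.6
  end -80 gap -24.6 along 119.8
```

{"method": "servo_tool", "body": {"motion": [-1, 0.02, 0.005, 0, -0.02, -1, 0.04, 0.01, 0, -0.03, -1, 0.04, 0.01, 0, -0.03]}}

```text
time: 18.18
tool_pos: [0.5247, 0.2206, 0.014]
tool_rot: [0.0, 1.0, 0.017, -0.003]
contact_force: [-12.3, -0.9, 10.6]
gripper_width: -0.002
grasp_force: 6.2
```

```bash
python3 -c "
from h import *
pose()"
```

```text
hs c 575.1 330.6 yaw 98.7 size 102 79 n 551 | tool own x,y -101.2 66.4 tool yaw 2.0
  end 80 gap 141.5 along 112.6
  end -80 gap -17.4 along 131.6
```

{"method": "servo_tool", "body": {"motion": [-1, -0.15, 0, 0, 0, -1, -0.25, 0, -0.2, 0, -1, -0.25, -0.2, -0.6, 0, -1, -0.25, -0.6, -0.6, 0, -1, -0.25, -1, -0.6, 0]}}

```text
time: 18.9
tool_pos: [0.4945, 0.3413, 0.0878]
tool_rot: [-0.001, 1.0, 0.017, 0.002]
contact_force: [0.0, -0.3, 0.5]
gripper_width: 0.001
grasp_force: 0.0
```

```bash
python3 -c "
from h import *
pose();to(490,352,15,1.9)"
```

```text
hs c 581.5 261.9 yaw 1.1 size 103 106 n 643 | tool own x,y -86.3 83.3 tool yaw 2.2
  end 80 gap 0.9 along 82.9
  end -80 gap 3.0 along -77.1
mm [-3.2 -8.6 72. ] deg 0.3 norm [-0.027 -0.072  0.6  ] 0.006
```

{"method": "servo_tool", "body": {"motion": [-1, -0.02, -0.08, 0.3, 0, -1, -0.02, -0.08, 0.6, 0, -1, -0.02, -0.08, 0.6, 0, -1, 0.08, -0.08, 0.6, 0, -1, 0.14, -0.08, 0.6, 0]}}

```text
time: 19.62
tool_pos: [0.5125, 0.3504, 0.0167]
tool_rot: [-0.001, 1.0, 0.017, 0.002]
contact_force: [-0.3, -0.3, 0.0]
gripper_width: -0.001
grasp_force: 0.0
```

{"method": "servo_tool", "body": {"motion": [-1, 0.03, 0, 0, 0, -1, 0.06, 0, 0, 0, -1, 0.08, 0, 0, 0, -1, 0.08, 0, 0, 0]}}

```text
time: 20.12
tool_pos: [0.5186, 0.3508, 0.0146]
tool_rot: [-0.001, 1.0, 0.017, -0.001]
contact_force: [-4.9, 1.6, 3.0]
gripper_width: -0.001
grasp_force: 2.1
```

{"method": "servo_tool", "body": {"motion": [-1, 0.015, 0, 0, 0, -1, 0.025, 0, 0, 0, -1, 0.025, 0, 0, 0]}}

```text
time: 20.5
tool_pos: [0.5206, 0.351, 0.0144]
tool_rot: [-0.001, 1.0, 0.017, -0.002]
contact_force: [-7.9, 2.9, 3.7]
gripper_width: -0.004
grasp_force: 3.7
```

{"method": "servo_tool", "body": {"motion": [-1, 0.015, 0, 0, 0, -1, 0.015, 0, 0, 0, -1, 0.015, 0, 0, 0]}}

```text
time: 20.88
tool_pos: [0.5206, 0.351, 0.0143]
tool_rot: [-0.0, 1.0, 0.017, -0.004]
contact_force: [-14.7, 1.9, 9.5]
gripper_width: 0.003
grasp_force: 7.0
```

{"method": "servo_tool", "body": {"motion": [-1, -0.2, 0, 0, 0, -1, -0.5, 0, -0.2, 0, -1, -0.7, 0, -0.6, 0, -1, -1, 0, -1, 0, -1, -1, 0.5, -1, 0]}}

```text
time: 21.5
tool_pos: [0.4075, 0.2895, 0.14]
tool_rot: [-0.002, 1.0, 0.021, 0.005]
contact_force: [1.0, -1.7, -0.4]
gripper_width: -0.001
grasp_force: 0.0
```

```bash
python3 -c "
from h import *
pose()
s,im,d=grab('top'); cv2.imwrite('pics/t7.png',cv2.resize(im[100:220,220:410,::-1],None,fx=4,fy=4,interpolation=cv2.INTER_CUBIC)); print(s['tool_pos'])"
```

```text
hs c 582.0 288.0 yaw 1.3 size 101 158 n 1084 | tool own x,y -175.9 -0.4 tool yaw 1.8
  end 80 gap -0.2 along 109.2
  end -80 gap 1.3 along -50.8
[0.40622827 0.28348922 0.13513207]
```

View pics/t7.png

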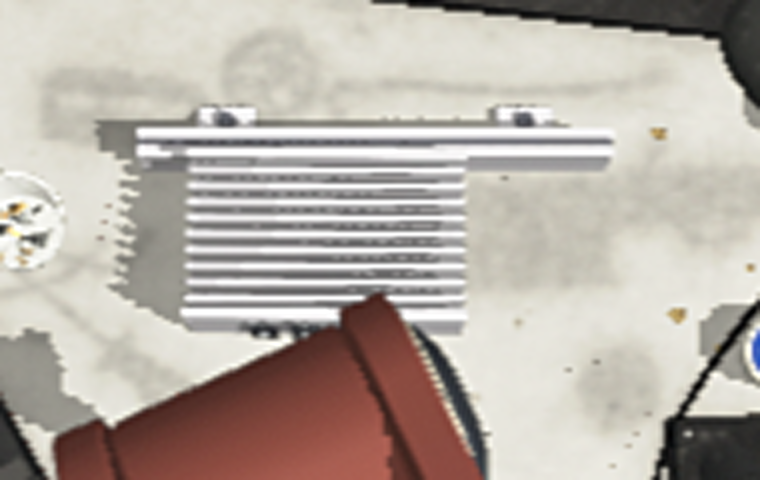

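```bash
python3 -c "
from h import *
to(490,220,90,1.9)"
```

```text
mm [81.6 67.4 44.7] deg -0.1 norm [0.68  0.562 0.373] -0.002
```

{"method": "servo_tool", "body": {"motion": [-1, 0.3, 0.3, 0.2, 0, -1, 0.65, 0.56, 0.38, 0, -1, 0.65, 0.56, 0.38, 0, -1, 0.65, 0.56, 0.7, 0, -1, 0.65, 0.56, 0.9, 0]}}

```text
time: 22.28
tool_pos: [0.4858, 0.2222, 0.0249]
tool_rot: [-0.0, 1.0, 0.017, -0.0]
contact_force: [-0.4, 0.3, 0.9]
gripper_width: -0.002
grasp_force: 0.0
```

{"method": "servo_tool", "body": {"motion": [-1, 0, 0, 0.08, 0, -1, 0.1, 0, 0.08, 0, -1, 0.2, 0, 0.08, 0, -1, 0.25, 0, 0.08, 0]}}

```text
time: 22.78
tool_pos: [0.5187, 0.2231, 0.0182]
tool_rot: [-0.0, 1.0, 0.017, 0.002]
contact_force: [-0.4, 0.1, -0.4]
gripper_width: 0.001
grasp_force: 0.0
```

{"method": "servo_tool", "body": {"motion": [-1, 0.02, 0, 0.02, 0, -1, 0.03, 0, 0.02, 0, -1, 0.03, 0, 0.02, 0]}}

```text
time: 23.15
tool_pos: [0.5197, 0.2227, 0.014]
tool_rot: [0.0, 1.0, 0.017, -0.0]
contact_force: [-0.1, 1.2, 1.2]
gripper_width: -0.001
grasp_force: 0.0
```

{"method": "servo_tool", "body": {"motion": [-1, 0.015, 0, 0, 0, -1, 0.015, 0, 0, 0, -1, 0.015, 0, 0, 0]}}

```text
time: 23.52
tool_pos: [0.5216, 0.2229, 0.0141]
tool_rot: [-0.0, 1.0, 0.017, -0.0]
contact_force: [0.7, 0.4, 0.1]
gripper_width: 0.0
grasp_force: 0.0
```

{"method": "servo_tool", "body": {"motion": [-1, 0.015, 0, 0, 0, -1, 0.015, 0, 0, 0, -1, 0.015, 0, 0, 0]}}

```text
time: 23.9
tool_pos: [0.5235, 0.2229, 0.0141]
tool_rot: [-0.0, 1.0, 0.017, 0.0]
contact_force: [0.0, -0.0, -0.3]
gripper_width: 0.0
grasp_force: 0.0
```

{"method": "servo_tool", "body": {"motion": [-1, 0.012, 0, 0, 0, -1, 0.012, 0, 0, 0, -1, 0.012, 0, 0, 0]}}

```text
time: 24.28
tool_pos: [0.5239, 0.2228, 0.014]
tool_rot: [0.0, 1.0, 0.017, -0.001]
contact_force: [-5.4, -1.3, 3.6]
gripper_width: 0.002
grasp_force: 2.5
```

{"method": "servo_tool", "body": {"motion": [-1, 0.012, 0, 0, 0, -1, 0.012, 0, 0, 0, -1, 0.012, 0, 0, 0]}}

```text
time: 24.65
tool_pos: [0.525, 0.2225, 0.0139]
tool_rot: [0.001, 1.0, 0.017, -0.002]
contact_force: [-6.4, -2.0, 5.3]
gripper_width: -0.003
grasp_force: 3.0
```

{"method": "servo_tool", "body": {"motion": [-1, 0.01, 0, 0, 0, -1, 0.01, 0, 0, 0, -1, 0.01, 0, 0, 0]}}

```text
time: 25.02
tool_pos: [0.5251, 0.2225, 0.0138]
tool_rot: [0.001, 1.0, 0.017, -0.003]
contact_force: [-9.0, -2.7, 7.7]
gripper_width: 0.001
grasp_force: 5.2
```

{"method": "servo_tool", "body": {"motion": [-1, 0.01, 0, 0, 0, -1, 0.01, 0, 0, 0, -1, 0.01, 0, 0, 0]}}

```text
time: 25.4
tool_pos: [0.525, 0.2224, 0.0138]
tool_rot: [0.001, 1.0, 0.017, -0.005]
contact_force: [-15.0, -3.7, 12.4]
gripper_width: 0.002
grasp_force: 7.6
```

{"method": "servo_tool", "body": {"motion": [-1, -0.15, 0, 0, 0, -1, -0.3, 0, -0.2, 0, -1, -0.3, -0.2, -0.6, 0, -1, -0.3, -0.6, -0.6, 0, -1, -0.3, -1, -0.6, 0]}}

```text
time: 26.02
tool_pos: [0.4897, 0.3433, 0.0876]
tool_rot: [-0.001, 1.0, 0.017, 0.002]
contact_force: [-0.4, 0.3, 0.1]
gripper_width: -0.003
grasp_force: 0.0
```

{"method": "servo_tool", "body": {"motion": [-1, 0, -0.08, 0, 0, -1, 0, -0.08, 0.3, 0, -1, 0, -0.08, 0.6, 0, -1, 0.1, -0.08, 0.6, 0, -1, 0.2, -0.08, 0.6, 0]}}

```text
time: 26.65
tool_pos: [0.5144, 0.3522, 0.0154]
tool_rot: [-0.0, 1.0, 0.017, 0.001]
contact_force: [0.1, -0.2, 0.3]
gripper_width: -0.002
grasp_force: 0.0
```

```bash
python3 -c "
from h import *
to(519,352,15,1.9)"
```

```text
mm [4.6 0.4 0.4] deg 0.0 norm [0.039 0.003 0.004] 0.0
```

{"method": "servo_tool", "body": {"motion": [-1, 0.02, 0, 0, 0, -1, 0.04, 0, 0, 0, -1, 0.04, 0, 0, 0]}}

```text
time: 27.02
tool_pos: [0.5176, 0.3525, 0.0148]
tool_rot: [-0.0, 1.0, 0.017, 0.0]
contact_force: [0.0, 0.6, -0.1]
gripper_width: 0.002
grasp_force: 0.0
```

{"method": "servo_tool", "body": {"motion": [-1, 0.015, 0, 0, 0, -1, 0.015, 0, 0, 0, -1, 0.015, 0, 0, 0]}}

```text
time: 27.4
tool_pos: [0.5188, 0.3524, 0.014]
tool_rot: [0.0, 1.0, 0.017, -0.0]
contact_force: [-0.0, -0.4, 0.4]
gripper_width: 0.0
grasp_force: 0.0
```

{"method": "servo_tool", "body": {"motion": [-1, 0.01, 0, 0, 0, -1, 0.01, 0, 0, 0, -1, 0.01, 0, 0, 0]}}

```text
time: 27.78
tool_pos: [0.5202, 0.3525, 0.0141]
tool_rot: [-0.0, 1.0, 0.017, -0.0]
contact_force: [0.6, 0.2, 0.8]
gripper_width: 0.001
grasp_force: 0.0
```

{"method": "servo_tool", "body": {"motion": [-1, 0.01, 0, 0, 0, -1, 0.01, 0, 0, 0, -1, 0.01, 0, 0, 0]}}

```text
time: 28.15
tool_pos: [0.5206, 0.3527, 0.014]
tool_rot: [0.0, 1.0, 0.017, -0.001]
contact_force: [-5.3, 0.2, 3.2]
gripper_width: -0.0
grasp_force: 2.6
```

{"method": "servo_tool", "body": {"motion": [-1, -0.2, 0, 0, 0, -1, -0.5, 0, -0.2, 0, -1, -0.7, 0, -0.6, 0, -1, -1, 0, -1, 0, -1, -1, 0.3, -1, 0]}}

```text
time: 28.78
tool_pos: [0.4044, 0.315, 0.1397]
tool_rot: [-0.003, 1.0, 0.019, 0.005]
contact_force: [1.6, -0.6, -0.9]
gripper_width: 0.002
grasp_force: 0.0
```

{"method": "servo_tool", "body": {"motion": [-1, 0, 0, -0.5, 0, -1, 0, 0, -1, 0, -1, 0, 0, -1, 0]}}

```text
time: 29.15
tool_pos: [0.406, 0.3139, 0.2615]
tool_rot: [-0.003, 1.0, 0.017, 0.006]
contact_force: [-0.2, -0.6, -0.4]
gripper_width: -0.001
grasp_force: 0.0
```

```bash
python3 -c "
from h import *
pose()
s,im,d=grab('scene'); cv2.imwrite('pics/s8.png',im[...,::-1])"
```

```text
hs c 582.3 287.8 yaw 1.8 size 99 158 n 959 | tool own x,y -177.9 30.4 tool yaw 1.9
  end 80 gap 0.3 along 109.5
  end -80 gap 0.3 along -50.5
```

View pics/s8.png

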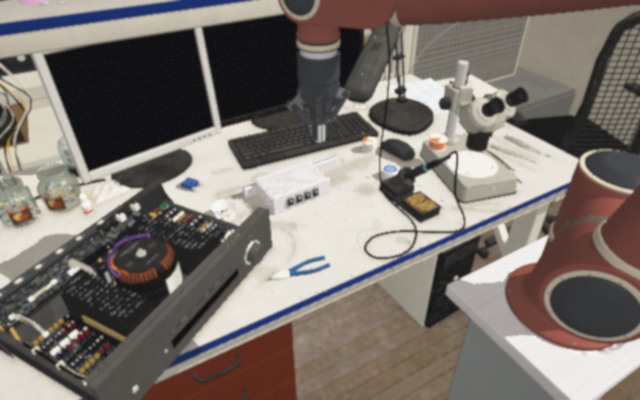

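The scene picture shows the heat sink at about (290,188) flat on the fence. The transistors face the robot, the bystanders are where they were, and the gripper is clear. The top camera gives a gap of 0.3 mm at both ends.

```bash
python3 -c "
from plant import job_done
print(job_done())"
```

```text
the job is handed in; nothing more can be done
None
```

The heat sink's bare long side lies flat against the fence along its whole length (top camera: about 0.3 mm gap at each end, within its error); I pushed only on the clear metal, left everything else in place, withdrew the gripper, and handed the job in at about 29 s.

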